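Load the hearth lantern's battery pack and test the lamp

ROBOT

A 7-joint arm with a two-finger parallel gripper is mounted at the origin on the work surface. World frame = base frame: x ahead of the robot, y to its left, z up, the work surface at z = 0. Lengths are in mm, angles in rad, forces in N, time in s.
With the tool pointing down it reaches from about 400 to 875 mm from the base axis. Payload 4.4 kg.
Tool frame: the origin (TCP) lies at the very end of the fingers, on their centre line; the grasp point (between the pads) lies 19 mm behind it; z points along the fingers, y is the line along which they close (so a half turn about z gives the same grasp; the last joint's range is limited). The gripper opens to 85 mm and grips with 20 to 120 N. Pads are 22 mm wide; open, the fingers measure 114 mm over their backs; the gripper's body (76 mm by 85 mm) begins 54 mm behind the grasp point. The pads swing forward as they close: fully open they stand 13 mm farther back than shut.
Start: joints at [-1.258, 0.628, 0.038, 1.517, -0.027, 0.996, -0.02], TCP at [240.351, 603.945, 231.313] pointing down, gripper open.
Joint ranges: [-3.06, 3.06], [-0.37, 2.12], [-1.25, 1.32], [0.18, 2.47], [-1.1, 4.24], [0.23, 1.98], [-2.94, 2.94]. Speed limits (rad/s): [2.57, 2.57, 3.14, 3.14, 3.14, 3.14, 3.14].

INTERFACE

Orientations are given as [roll, pitch, yaw] about the fixed x, y, z axes, in that order (R = Rz(yaw) Ry(pitch) Rx(roll)).
In Python, from cell import status, get_image, ctrl, models gives the robot as it stands.
- The arm moves only by the shell command python3 -m handwheel 'ROWS' [OPENING]. ROWS is JSON, a list of rows, each an object with "delta_pos": the shift along the world's x, y, z in cm, a list of three; "yaw": the turn about the world's z in rad. A call has 1 to 10 rows; each row shifts and turns the commanded pose from where the row before left it; what a row does not reach is not made up. A row lasts 1/12 s, in which the tool goes at most 41.7 mm and 7.16 degrees, less where a joint would pass 70% of its speed; a pose out of reach is approached as far as the arm can. A call is refused whole if a number of a shift passes 4.17 or a number of a turn 0.125, either way. A call with a gripper value outside its range is refused whole. OPENING is the opening, from -1 (shut) to 1 (fully open), set as the call begins (- or left out, the last holds). The fingers move at their own pace and stop on an object; the grip force is fixed at half the most. Time passes only in rows, so rows that do not move let the fingers close. It gives the time, the measured TCP pose, the force, the opening and the grip force at its end, in the units of the state.
- status.read_state(): the state, without advancing time (a new reading comes with each control period).
- get_image(name): name is "scene" or "side" or "wrist"; returns a dict with "color" (384x512x3 uint8, red, green, blue), "z_map" (384x512 float32, mm along the optical axis (not along the pixel's ray), 0 where there is no reading), "fx", "fy", "cx", "cy" (pixels), "position" and "rotation" of the camera in the world; the wrist camera has in their place "hand_eye" (4x4, takes a point from camera to tool coordinates, whose origin is the TCP and whose axes are the flange's). Camera axes: x right, y up, looking along -z (the intrinsics and any distortion apply to the point x, -y, -z); pixel columns grow to the right and rows downward; lengths in mm; the calibration is good to about 2 mm. A picture is of the moment at which its call begins: read the wrist's pose just before it.
- ctrl.finish_job(): hands the job in; it is judged then, once.
Trained networks look in a picture, given as the dict that the camera call returned (one of the last four; its "shot" number tells which), for a name from the list of things; names that differ only in an ending like _2 or _b are one class to them, and where a whole thing is asked for, a point or a joint stands for the part that bears it (a point fixed in the world has none). Each returns a list of dicts, best first, with "score" (0 to 1); they miss things now and then, are a little off and sometimes report something else, mostly with a low value. They report only what shows in the picture. A call takes as long as a camera call. They do not tell look-alikes from the thing itself.
- models.boxes_of(picture, name): "rect" ([left, top, right, bottom] in pixels, round what is visible of it).
The state is a dict: "clock": time; "qpos": joint angles; "qd": joint speeds; "tau": joint torques, N m; "eef_pos": TCP position; "tool_rot": TCP orientation; "force": force on the tool from outside, world axes, zero at the start; "torque": the same for the moment, N m; "width": finger opening in mm; "gripper_force": force on a finger pad.
Only numpy, scipy, OpenCV 4.12 (cv2) and the standard library are available. Lean on these libraries where they do the work, as an engineer would, in place of code of your own. Each camera call takes 0.05 s, during which the arm holds its last target. There are 200 camera calls.

TASK

Take the battery pack off the juniper coaster, set it the right way round into the bay in the lantern's top, and press it down until its top is flush with the lantern. Then press the lantern's push button all the way down and let it spring back. Leave the vase, the glass dish and the matchbox where they are.

Things in the scene. Friction and masses are not known exactly. Their poses are not given: they have to be found in the camera images.
- lantern: Terracotta candleholder-shaped lantern, fixed: block 120 mm (its x) by 280 mm (its y, -135 to +145), flat top 70 mm above the shelf. Origin on the shelf under the bay's centre. White candle, 44 mm thick, on a 74 mm saucer at y = +106 mm, flame tip 156 mm above the shelf; push button at y = -98 mm; a small loop handle on the +y end reaches y = 182 mm.
- bay (a point): The bay is a recess in the lantern's top, open upward: main part 58 mm (x) by 88 mm (y), plus a slot 30 mm wide (x) going on from y = +44 to +58 mm, toward the candle. This point: centre of the main part, level with the lantern's top, 70 mm above the shelf. Axes as the lantern's.
- carriage (a joint): The dark steel floor plate of the bay, which slides straight down. 0 = up, its upper face 25 mm below the lantern's top (a pack laid on it stands 15 mm proud); 0.015 m = fully down, 40 mm below the top (the pack is flush). Stiff (about 8 N to move), stays where it is left, does not spring back.
- button (a joint): Travel of the lantern's push button, m: 0 = up, 0.008 = fully down. Fully down takes about 5 N; it springs back.
- button_top (a point): Centre of the upper face of the white ceramic push button, 34 mm across, in a round brass collar on the end of the lantern's top away from the candle; it is pressed straight down.
- pack: Grey plastic battery pack, about 0.25 kg, loose, lying flat on the coaster: main block 54 mm (its x) by 84 mm (its y), 40 mm tall, plus a nose 26 mm wide (x), also 40 mm tall, out of the middle of the +y end to y = +56 mm. Origin: centre of the main block's underside. Fits the bay with about 2 mm all round, nose in the slot.
- pack_top (a point): Centre of the pack's main block's top face, 40 mm above its underside.
- nose (a point): Middle of the outer top edge of the pack's nose, 56 mm from the pack's origin along its y.
- coaster: Round juniper wood coaster, fixed, 130 mm across, 10 mm thick; the pack starts on it. Origin in the centre of its underside.
- vase: Black clay wedding vase with two spouts joined by a handle, loose, 120 mm across and 186 mm tall, 0.9 kg. Origin in the centre of its underside. Not to be disturbed.
- dish: Round glass dish, 130 mm across, 40 mm high, loose, standing on a small wooden turntable 150 mm across and 20 mm high. Origin in the centre of its underside. Not to be disturbed.
- matchbox: Plain cardboard box of long matches, loose, 60 mm (x) by 110 mm (y) by 22 mm tall. Origin in the centre of its underside. Not to be disturbed.
Not all that is in view belongs to the job. Of the things like the pack, leave any that is green, turquoise or yellow; of the rest the smaller one is meant.

How it is judged (in metres and radians):
On the way, in this order (a step that is already met when the one before it is completed fails the run):
1. the pack is pressed flush into the bay, nose in the slot (z of pack_top in the frame of lantern between 0.066 and 0.0725 m and x of pack in the frame of lantern between -0.004 and 0.004 m and y of pack in the frame of lantern between -0.004 and 0.004 m and angle between the z axis of pack and the z axis of lantern, either way round below 0.06 rad and angle between the y axis of pack and the y axis of lantern, either way round below 0.1 rad and y of nose in the frame of lantern above 0.04 m), for 0.2 s.
2. then the button is pressed down (value of joint button above 0.006 m).
At the end, for the whole second after the job is handed in: Pack at rest in the bay, nose toward the candle, top 4 mm below to 2.5 mm above the lantern's top, centred within 4 mm, level within 0.06 rad, in line within 0.1 rad; button up (under 2 mm) after a press of 6 mm once flush. Vase, dish, matchbox moved under 30 mm, vase tipped under 0.3 rad (all of step 1 and value of joint button below 0.002 m and linear speed of pack below 0.02 m/s); the robot touches nothing.
It fails at once if the vase is moved from its place (distance of vase from where it was at the start of the episode above 0.03 m).
It fails at once if the dish is moved from its place (distance of dish from where it was at the start of the episode above 0.03 m).
It fails at once if the matchbox is moved from its place (distance of matchbox from where it was at the start of the episode above 0.03 m).
It fails at once if the vase is tipped (angle between vase's own z axis and vertical above 0.3 rad).
It also fails if it takes over 54 s, if anything falls off the work surface, if the arm or the gripper's body presses on something with over 40 N, if the wrist force passes 120 N, or if a joint passes its speed limit or range.

## Working session

There is one attempt and no reset: what is moved stays moved. The work goes in short steps, Python scripts to look and compute and a shell command to move; the robot and the scene stay as the last step left them, time stands still between calls to the robot, and variables do not carry over. Pictures are saved under pics/ and viewed, at most 10 in all, crops included, and the job is handed in when it is done.

```bash
mkdir -p pics; ls
cat > h.py <<'E'
import numpy as np, cv2
from cell import status, get_image, ctrl, models
def cloud(p):
    """world points HxWx3 for scene/side"""
    z=p['z_map'].astype(float); v,u=np.mgrid[:z.shape[0],:z.shape[1]]
    P=np.stack([(u-p['cx'])/p['fx']*z,-(v-p['cy'])/p['fy']*z,-z],-1)
    if 'hand_eye' in p:
        s=p['state']; H=p['hand_eye']; P=P@H[:3,:3].T+H[:3,3]
        from scipy.spatial.transform import Rotation as R
        return P@R.from_euler('xyz',s['tool_rot']).as_matrix().T+np.array(s['eef_pos'])
    R_=np.array(p['rotation']); 
    return P@R_.T+np.array(p['position'])
def shot(n):
    s=status.read_state(); p=get_image(n); p['state']=s; return p
def save(n,im): cv2.imwrite('pics/'+n+'.png',cv2.cvtColor(im,cv2.COLOR_RGB2BGR))
E
python3 - <<'E'
from h import *
a=shot('scene');b=shot('side')
print({k:v for k,v in a.items() if k not in('color','z_map','state')}); print(a['state'])
print({k:v for k,v in b.items() if k not in('color','z_map','state')})
save('scene0',a['color']);save('side0',b['color'])
np.savez('s0.npz',a=cloud(a),b=cloud(b),ac=a['color'],bc=b['color'])
for p in(a,b):
  for n in['pack','lantern','button_top','coaster','vase','dish','matchbox']:
    print(n,[(np.round(d['rect']).astype(int).tolist(),round(d['score'],2)) for d in models.boxes_of(p,n)[:4]])
E
```

```text
pics
{'fx': 369.69597188842465, 'fy': 369.69597188842465, 'cx': 248.98897624384304, 'cy': 191.31988923354353, 'position': array([1225.15300813,  215.48215228, 1051.24088561]), 'rotation': array([ 0.66123353, -0.01179164,  1.95659405]), 'shot': 1}
{'clock': 0.0, 'qpos': array([-1.25778629,  0.62937667,  0.03841356,  1.51839336, -0.02700092,
        0.99627922, -0.01996414]), 'qd': array([-1.76181204e-04, -8.22016237e-04,  8.19418960e-05,  5.02656937e-04,
        6.69374665e-04, -1.32862349e-03,  1.19074424e-03]), 'tau': array([-2.05468918e-04, -5.63400292e+01,  1.22611128e+00, -1.93451589e+01,
        1.10163397e-02,  1.01701639e-02, -2.62848175e-06]), 'eef_pos': array([240.10257652, 603.34383569, 230.36065791]), 'tool_rot': array([-3.13965319e+00,  1.01356108e-05,  2.76284038e+00]), 'force': array([ 0.11794182, -0.16331736, -0.12676254]), 'torque': array([-0.03040937, -0.00069943, -0.02568465]), 'gripper_force': 0.0, 'width': 85.22298447431601}
{'fx': 359.60369180401455, 'fy': 359.60369180401455, 'cx': 246.629704494134, 'cy': 193.03413610690916, 'position': array([ 330.5712602 , -909.67103479,  888.80826956]), 'rotation': array([ 0.83619341, -0.00582796, -0.21970065]), 'shot': 2}Traceback (most recent call last):
  File "<stdin>", line 6, in <module>
  File "h.py", line 12, in cloud
    return P@R_.T+np.array(p['position'])
           ~~~~~~^~~~~~~~~~~~~~~~~~~~~~~~
ValueError: operands could not be broadcast together with shapes (384,512) (3,)
```

```bash
sed -i "s/    R_=np.array(p\['rotation'\]); /    from scipy.spatial.transform import Rotation as R; R_=R.from_euler('xyz',p['rotation']).as_matrix()/" h.py
python3 - <<'E'
from h import *
a=shot('scene');b=shot('side')
np.savez('s0.npz',a=cloud(a),b=cloud(b),ac=a['color'],bc=b['color'])
for p in(a,b):
  C=cloud(p)
  for n in['pack','lantern','button_top','coaster','vase','dish','matchbox']:
    for d in models.boxes_of(p,n)[:4]:
      l,t,r,bb=d['rect']; u,v=int((l+r)/2),int((t+bb)/2)
      print(n,np.round(d['rect']).astype(int).tolist(),round(d['score'],2),np.round(C[v,u]))
E
```

```text
pack [271, 168, 286, 193] 0.92 [405.   7.  41.]
pack [308, 164, 347, 203] 0.85 [368. 172.  60.]
pack [371, 221, 402, 251] 0.84 [491. 401.  41.]
pack [374, 176, 412, 216] 0.63 [327. 394.  53.]
lantern [182, 171, 278, 230] 0.87 [ 553. -114.   43.]
coaster [303, 226, 345, 255] 0.7 [576. 222.  32.]
vase [116, 111, 152, 158] 0.8 [ 459. -541.  110.]
dish [181, 170, 278, 230] 0.7 [ 553. -118.   46.]
dish [263, 262, 304, 303] 0.68 [757. 147.  26.]
matchbox [360, 280, 398, 316] 0.67 [696. 420.  21.]
pack [188, 190, 219, 215] 0.95 [384. -10.  43.]
pack [228, 148, 245, 171] 0.85 [540. 196.  51.]
pack [152, 133, 188, 158] 0.85 [296. 348.  49.]
pack [204, 128, 225, 146] 0.79 [483. 386.  37.]
lantern [230, 178, 293, 264] 0.9 [ 555. -139.   44.]
button_top [228, 174, 293, 264] 0.58 [ 554. -129.   44.]
coaster [222, 155, 253, 178] 0.87 [540. 177.  31.]
vase [235, 299, 283, 371] 0.65 [ 435. -570.  174.]
dish [278, 152, 316, 171] 0.83 [782. 167.  24.]
matchbox [251, 122, 267, 140] 0.7 [687. 414.  24.]
```

View pics/scene0.png

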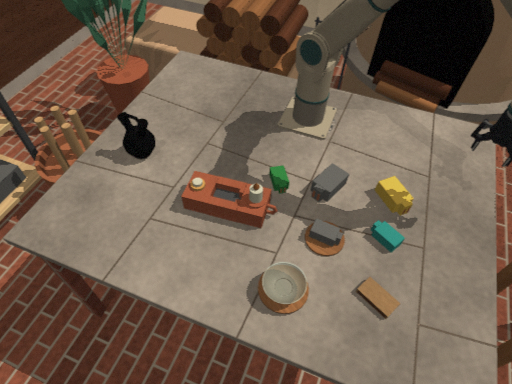

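View pics/side0.png

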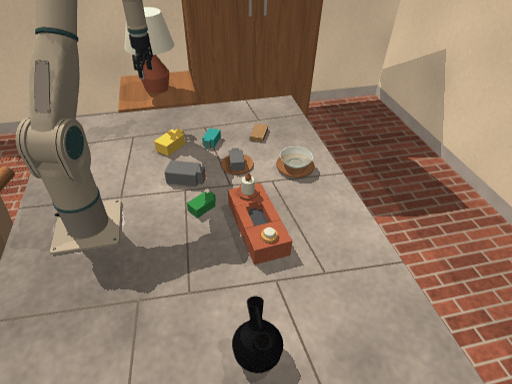

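Candidates for the pack (scene pixels): green (279,178), large grey (330,182), yellow (394,195), turquoise (388,236), small grey on the round coaster (324,233). The description picks the small grey one on the coaster. The lantern runs from the button (198,184) to the candle (256,193); the vase is at (138,136), the dish at (285,285) and the matchbox at (378,297).

Run:
```python
from h import *
d=np.load('s0.npz')
for k in 'ab':
  C=d[k];z=C[...,2]
  near=lambda c,r:np.hypot(C[...,0]-c[0],C[...,1]-c[1])<r
  m=near((555,205),90)&(z>43)&(z<60); P=C[m]; print(k,'pack n',m.sum(),np.median(P,0).round(1))
  print(cv2.minAreaRect(P[:,:2].astype(np.float32)))
  m=near((553,-120),190)&(z>60)&(z<80); P=C[m]; print('lant',m.sum(),np.median(P,0).round(1),cv2.minAreaRect(P[:,:2].astype(np.float32)))
  m=near((553,-120),190)&(z>110)&(z<170); P=C[m]; print('candle',m.sum(),P.mean(0).round(1))
  m=near((553,-120),190)&(z<10); print('table z',np.median(z[m]))
a=d['ac'][200:270,280:370]; b=d['bc'][125:195,195:285]
save('crop1',np.hstack([cv2.resize(a,(400,311),interpolation=2),cv2.resize(b,(400,311),interpolation=2)]))
```

```text
a pack n 434 [551.3 217.3  49.6]
((548.8897705078125, 219.97544860839844), (97.0418930053711, 55.60457992553711), 84.69086456298828)
lant 1740 [ 571.  -139.    70.5] ((547.5055541992188, -119.168701171875), (124.705322265625, 304.48272705078125), 5.581631660461426)
candle 163 [545.8 -27.2 130.4]
table z 0.8095124802202918
b pack n 204 [543.4 211.6  50.5]
((543.6646728515625, 221.37118530273438), (101.6112060546875, 52.88134765625), 84.61799621582031)
lant 1801 [ 539.8 -164.1   70.4] ((544.92236328125, -129.20849609375), (121.39014434814453, 282.4039001464844), 5.755664348602295)
candle 159 [532.9 -36.7 128.8]
table z 0.49080797667750176
```

View pics/crop1.png

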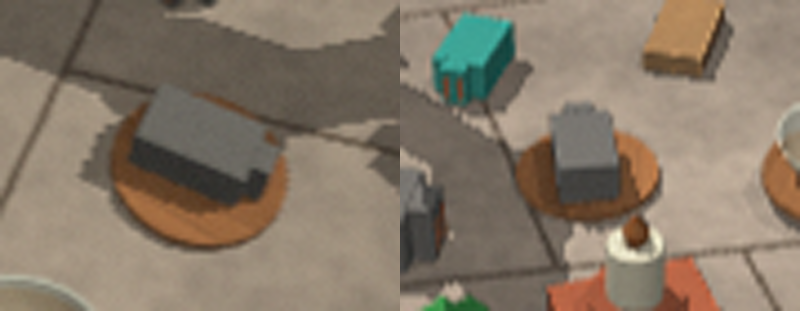

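The crop shows the small plain grey pack on the coaster. Its nose is at crop (270,140) left and (580,110) right, so it points to world +y. I'll move over it and refine with the wrist camera.

```bash
python3 -m handwheel '[{"delta_pos":[1.9,-2.4,0],"yaw":-0.08},{"delta_pos":[1.9,-2.4,0],"yaw":-0.08},{"delta_pos":[1.9,-2.4,0],"yaw":-0.08},{"delta_pos":[1.9,-2.4,0],"yaw":-0.08},{"delta_pos":[1.9,-2.4,0],"yaw":-0.08},{"delta_pos":[1.9,-2.4,0],"yaw":-0.08},{"delta_pos":[1.9,-2.4,0],"yaw":-0.08},{"delta_pos":[1.9,-2.4,0],"yaw":-0.08}]' 1
python3 -m handwheel '[{"delta_pos":[1.9,-2.4,0],"yaw":-0.08},{"delta_pos":[1.9,-2.4,0],"yaw":-0.08},{"delta_pos":[1.9,-2.4,0],"yaw":-0.08},{"delta_pos":[1.9,-2.4,0],"yaw":-0.08},{"delta_pos":[1.9,-2.4,0],"yaw":-0.08},{"delta_pos":[1.9,-2.4,0],"yaw":-0.08},{"delta_pos":[1.9,-2.4,0],"yaw":-0.08},{"delta_pos":[1.9,-2.4,0],"yaw":-0.08},{"delta_pos":[0,0,0]},{"delta_pos":[0,0,0]}]'
cat > pk.py <<'E'
from h import *
import sys
p=shot('wrist'); save(sys.argv[1],p['color']); C=cloud(p); z=C[...,2]
np.savez(sys.argv[1]+'.npz',C=C,c=p['color']); s=p['state']
print(p['hand_eye'].round(3).tolist(),s['eef_pos'].round(1),s['tool_rot'].round(4),s['clock'],s['force'].round(1))
m=(np.hypot(C[...,0]-546,C[...,1]-218)<80)&(abs(z-50)<6)
P=C[m]; print(m.sum(),np.median(P,0).round(1)); r=cv2.minAreaRect(P[:,:2].astype(np.float32)); print(r)
E
python3 pk.py w1
```

```text
clock: 1.57
eef_pos: [393.1, 410.8, 231.5]
tool_rot: [3.141, -0.0, 2.119]
force: [0.7, 0.4, -0.4]
width: 85.7
gripper_force: 0.0
[[0.0, 0.957, 0.291, 74.931], [1.0, -0.0, -0.0, -0.234], [-0.0, 0.291, -0.957, -141.795], [0.0, 0.0, 0.0, 1.0]] [393.1 410.8 231.5] [ 3.1411e+00 -3.0000e-04  2.1190e+00] 1.5667 [ 0.7  0.4 -0.4]
815 [538.  252.8  48.3]
((534.9756469726562, 247.1529541015625), (71.72553253173828, 35.26390838623047), 38.141273498535156)schema error: expected keys delta_pos, yaw
```

View pics/w1.png

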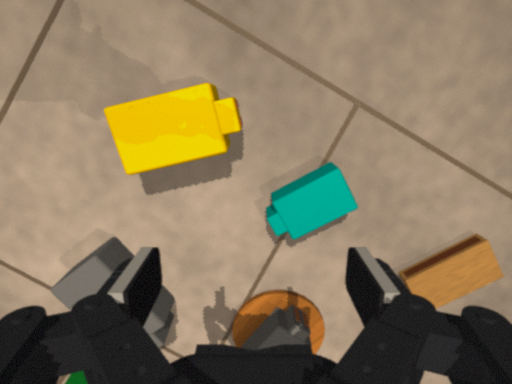

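The wrist view shows the grey pack on the coaster at (275,330), partly hidden behind the fingers. I'll stop short of it so the camera sees it whole.

```bash
python3 -m handwheel '[{"delta_pos":[1.5,-3.1,0],"yaw":-0.064},{"delta_pos":[1.5,-3.1,0],"yaw":-0.064},{"delta_pos":[1.5,-3.1,0],"yaw":-0.064},{"delta_pos":[1.5,-3.1,0],"yaw":-0.064},{"delta_pos":[1.5,-3.1,0],"yaw":-0.064},{"delta_pos":[1.5,-3.1,0],"yaw":-0.064},{"delta_pos":[1.5,-3.1,0],"yaw":-0.064},{"delta_pos":[1.5,-3.1,0],"yaw":-0.064},{"delta_pos":[1.5,-3.1,0],"yaw":-0.064},{"delta_pos":[1.5,-3.1,0],"yaw":-0.064}]'
python3 -m handwheel '[{"delta_pos":[0,0,0],"yaw":0},{"delta_pos":[0,0,0],"yaw":0}]' >/dev/null; python3 pk.py w2
```

```text
clock: 2.45
eef_pos: [542.9, 100.7, 231.5]
tool_rot: [3.141, -0.0, 1.48]
force: [-0.1, 0.3, -0.8]
width: 85.2
gripper_force: 0.0
[[0.0, 0.957, 0.292, 74.756], [1.0, -0.001, 0.001, -0.293], [0.001, 0.292, -0.957, -141.795], [0.0, 0.0, 0.0, 1.0]] [543.2  99.5 231.5] [3.1407e+00 8.0000e-04 1.4787e+00] 2.6167 [-0.1  0.4  0.1]
5458 [545.7 217.7  49.2]
((545.5341186523438, 215.7705078125), (84.19929504394531, 54.1065673828125), 84.64503479003906)
```

View pics/w2.png

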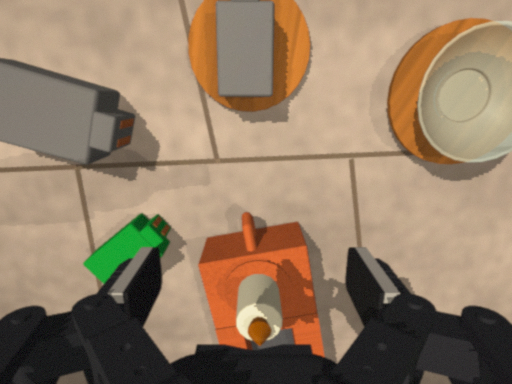

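The pack (244,48) is gripped across x, with its nose away from the camera. Its centre is at (545.5, 215.8) and its y axis points at 84.6°. Next I move over it, descend and grip.

```bash
python3 -m handwheel '[{"delta_pos":[0.06,2.9,0],"yaw":0},{"delta_pos":[0.06,2.9,0],"yaw":0},{"delta_pos":[0.06,2.9,0],"yaw":0},{"delta_pos":[0.06,2.9,0],"yaw":0},{"delta_pos":[0,0,-4],"yaw":0},{"delta_pos":[0,0,-4],"yaw":0},{"delta_pos":[0,0,-4],"yaw":0},{"delta_pos":[0,0,-4],"yaw":0},{"delta_pos":[0,0,-2.4],"yaw":0},{"delta_pos":[0,0,-1.6],"yaw":0}]'
python3 -m handwheel '[{"delta_pos":[0,0,0],"yaw":0},{"delta_pos":[0,0,0],"yaw":0}]'
```

```text
clock: 3.5
eef_pos: [541.5, 219.7, 27.9]
tool_rot: [-3.136, 0.001, 1.486]
force: [-0.9, 0.2, 0.9]
width: 85.6
gripper_force: 0.0
clock: 3.67
eef_pos: [543.6, 219.3, 30.8]
tool_rot: [-3.14, -0.0, 1.485]
force: [0.3, -0.7, 0.5]
width: 85.1
gripper_force: 0.0
```

```bash
python3 -m handwheel '[{"delta_pos":[0.15,-0.3,0],"yaw":-0.006},{"delta_pos":[0,0,0],"yaw":0},{"delta_pos":[0,0,0],"yaw":0}]'
python3 -m handwheel '[{"delta_pos":[0,0,0],"yaw":0},{"delta_pos":[0,0,0],"yaw":0},{"delta_pos":[0,0,0],"yaw":0},{"delta_pos":[0,0,0],"yaw":0},{"delta_pos":[0,0,0],"yaw":0},{"delta_pos":[0,0,0],"yaw":0},{"delta_pos":[0,0,0],"yaw":0},{"delta_pos":[0,0,0],"yaw":0}]' -1
```

```text
clock: 3.92
eef_pos: [547.4, 215.3, 32.9]
tool_rot: [3.139, -0.001, 1.477]
force: [0.3, 0.3, -0.2]
width: 85.0
gripper_force: 0.0
clock: 4.58
eef_pos: [546.5, 215.2, 32.2]
tool_rot: [3.141, -0.001, 1.477]
force: [-1.4, 0.3, 5.7]
width: 52.4
gripper_force: 64.5
```

```bash
python3 -m handwheel '[{"delta_pos":[0,0,2],"yaw":0},{"delta_pos":[0,0,3.6],"yaw":0},{"delta_pos":[0,0,4],"yaw":0},{"delta_pos":[0,0,4],"yaw":0},{"delta_pos":[0,0,4],"yaw":0},{"delta_pos":[0,0,4],"yaw":0},{"delta_pos":[0.1,-3,0],"yaw":0.014},{"delta_pos":[0.1,-3,0],"yaw":0.014},{"delta_pos":[0.1,-3,0],"yaw":0.014},{"delta_pos":[0.1,-3,0],"yaw":0.014}]'
python3 -m handwheel '[{"delta_pos":[0.1,-3.6,0],"yaw":0.014},{"delta_pos":[0.1,-3.6,0],"yaw":0.014},{"delta_pos":[0.1,-3.6,0],"yaw":0.014},{"delta_pos":[0.1,-3.6,0],"yaw":0.014},{"delta_pos":[0.1,-3.6,0],"yaw":0.014},{"delta_pos":[0.1,-3.6,0],"yaw":0.014},{"delta_pos":[0.1,-3.6,0],"yaw":0.014},{"delta_pos":[0.1,-3.6,0],"yaw":0.014},{"delta_pos":[0.1,-3.6,0],"yaw":0.014},{"delta_pos":[0.1,-3.6,0],"yaw":0.014}]'
python3 -m handwheel '[{"delta_pos":[0,-2,0],"yaw":0},{"delta_pos":[0,0,0],"yaw":0},{"delta_pos":[0,0,0],"yaw":0},{"delta_pos":[0,0,0],"yaw":0}]'
cat > ln.py <<'E'
from h import *
import sys
p=shot('wrist'); save(sys.argv[1],p['color']); C=cloud(p); z=C[...,2]; s=p['state']
np.savez(sys.argv[1]+'.npz',C=C,c=p['color'])
print(s['eef_pos'].round(1),s['tool_rot'].round(4),s['clock'],s['force'].round(1),s['width'])
m=(np.hypot(C[...,0]-546,C[...,1]+130)<170)&(abs(z-70)<4)
m=cv2.morphologyEx(m.astype(np.uint8),cv2.MORPH_OPEN,np.ones((5,5)))>0
P=C[m]; print(m.sum(),np.median(P,0).round(1)); print(cv2.minAreaRect(P[:,:2].astype(np.float32)))
# bay: floor region ~ z 45
m=(np.hypot(C[...,0]-546,C[...,1]+130)<75)&(abs(z-45)<5); P=C[m]
print('floor',m.sum(),np.median(P,0).round(1)); print(cv2.minAreaRect(P[:,:2].astype(np.float32)))
for b in models.boxes_of(p,'button_top'): print(b)
E
python3 ln.py w3
```

```text
clock: 5.42
eef_pos: [549.5, 93.9, 247.3]
tool_rot: [-3.141, -0.0, 1.534]
force: [-0.4, -0.3, -2.9]
width: 52.8
gripper_force: 64.1
clock: 6.25
eef_pos: [559.5, -266.5, 246.8]
tool_rot: [-3.141, -0.001, 1.673]
force: [0.8, 1.1, -3.1]
width: 52.5
gripper_force: 64.1
clock: 6.58
eef_pos: [560.0, -283.7, 246.6]
tool_rot: [-3.141, -0.002, 1.673]
force: [0.6, 0.8, -1.9]
width: 52.4
gripper_force: 64.1
[ 560.  -283.7  246.6] [-3.1407e+00 -2.1000e-03  1.6733e+00] 6.5833 [ 0.6  0.8 -1.9] 52.413152279248735
12615 [ 553.5 -192.4   69.1]
((552.79052734375, -197.23977661132812), (120.19136047363281, 141.01820373535156), 5.686740398406982)
floor 3379 [ 547.9 -146.7   44.3]
((547.859619140625, -147.21517944335938), (58.48979949951172, 53.58573913574219), 5.887006759643555)
```

View pics/w3.png

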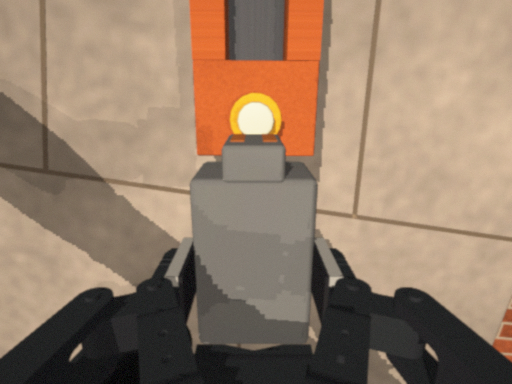

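The nose leads in tool +x and the button is at (256,118), but the top of the bay is cut off. I'll back off 80 mm to see the whole lantern and measure the pack in the hand.

```bash
python3 -m handwheel '[{"delta_pos":[0.2,-2,0],"yaw":0},{"delta_pos":[0.3,-3,0],"yaw":0},{"delta_pos":[0.3,-3,0],"yaw":0},{"delta_pos":[0,0,0],"yaw":0},{"delta_pos":[0,0,0],"yaw":0},{"delta_pos":[0,0,0],"yaw":0},{"delta_pos":[0,0,0],"yaw":0}]'
cat > rel.py <<'E'
from h import *
import sys
p=shot('wrist'); save(sys.argv[1],p['color']); C=cloud(p); z=C[...,2]; s=p['state']
np.savez(sys.argv[1]+'.npz',C=C,c=p['color'],tcp=s['eef_pos'],rot=s['tool_rot'])
print(s['eef_pos'].round(1),s['tool_rot'].round(4),s['clock'])
R=lambda P:cv2.minAreaRect(P[:,:2].astype(np.float32))
t=s['eef_pos']
m=(np.hypot(C[...,0]-t[0],C[...,1]-t[1])<80)&(abs(z-t[2]-18)<12); P=C[m]
print('pack',m.sum(),np.median(P,0).round(1))
yw=s['tool_rot'][2]; d=np.array([np.cos(yw),np.sin(yw)]); e=np.array([d[1],-d[0]])
def prof(P,o,d,e,bins):
    a=(P[:,:2]-o)@d; b=(P[:,:2]-o)@e
    for lo,hi in zip(bins[:-1],bins[1:]):
        k=(a>lo)&(a<hi)
        if k.sum()>5: print('  a',lo,hi,k.sum(),'b',np.percentile(b[k],[0.5,99.5]).round(1),'z',np.median(P[k,2]).round(1))
    print('  a range',np.percentile(a,[0.2,99.8]).round(1), a.min().round(1),a.max().round(1))
prof(P,t[:2],d,e,np.arange(-60,75,15))
o=np.array([546.4,-133.]); 
m=(np.hypot(C[...,0]-546,C[...,1]+130)<75)&(abs(z-45)<6); print('floor',np.median(z[m])); prof(C[m],o,d,e,np.arange(-45,75,15))
L=(np.hypot(C[...,0]-546,C[...,1]+130)<170)&(abs(z-70)<4); print('top',np.median(z[L])); prof(C[L],o,d,e,np.arange(-150,80,15))
m=(np.hypot(C[...,0]-556,C[...,1]+230)<30)&(z>72)&(z<95); print('button/collar',m.sum(),np.percentile(z[m],[5,50,95])); prof(C[m],o,d,e,np.arange(-130,-70,15))
E
python3 rel.py w4
```

```text
clock: 7.27
eef_pos: [569.0, -362.6, 247.1]
tool_rot: [3.141, -0.002, 1.675]
force: [1.1, 0.6, -1.2]
width: 52.3
gripper_force: 64.1
[ 569.  -362.6  247.1] [ 3.1414e+00 -1.9000e-03  1.6754e+00] 7.2667
pack 24105 [ 567.2 -352.   263.8]
  a -45 -30 1915 b [-26.6  26.1] z 263.7
  a -30 -15 3058 b [-26.7  26.1] z 263.7
  a -15 0 3601 b [-26.7  26.1] z 263.9
  a 0 15 5206 b [-39.5  39. ] z 264.0
  a 15 30 4027 b [-26.7  26.1] z 263.9
  a 30 45 4307 b [-26.5  25.9] z 263.8
  a 45 60 1991 b [-13.1  12.6] z 263.8
  a range [-40.6  56.2] -41.7 56.7
floor nan
  return _methods._mean(a, axis=axis, dtype=dtype,
  ret = ret.dtype.type(ret / rcount)
Traceback (most recent call last):
  File "rel.py", line 19, in <module>
    m=(np.hypot(C[...,0]-546,C[...,1]+130)<75)&(abs(z-45)<6); print('floor',np.median(z[m])); prof(C[m],o,d,e,np.arange(-45,75,15))
                                                                                              ~~~~^^^^^^^^^^^^^^^^^^^^^^^^^^^^^^^^^
  File "rel.py", line 16, in prof
    print('  a range',np.percentile(a,[0.2,99.8]).round(1), a.min().round(1),a.max().round(1))
                      ~~~~~~~~~~~~~^^^^^^^^^^^^^^
IndexError: index -1 is out of bounds for axis 0 with size 0
```

View pics/w4.png

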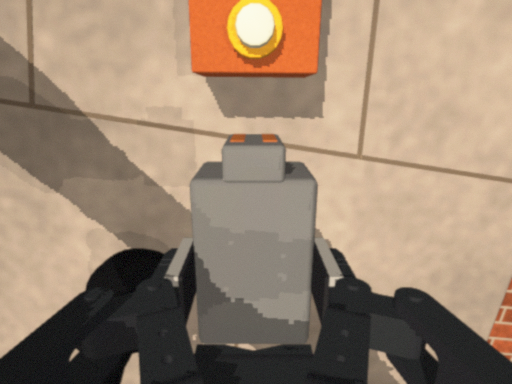

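```bash
sed -i "s/    print('  a range'.*/    if len(a): print('  a range',np.percentile(a,[0.2,99.8]).round(1))/" rel.py
python3 -m handwheel '[{"delta_pos":[-0.3,3,0],"yaw":0},{"delta_pos":[-0.4,4,0],"yaw":0},{"delta_pos":[-0.4,4,0],"yaw":0},{"delta_pos":[-0.3,3,0],"yaw":0},{"delta_pos":[0,0,0],"yaw":0},{"delta_pos":[0,0,0],"yaw":0},{"delta_pos":[0,0,0],"yaw":0},{"delta_pos":[0,0,0],"yaw":0}]'
python3 rel.py w5 | grep -v '^  a -*[0-9]* -*[0-9]* [0-9] '
python3 - <<'E'
from h import *
# same profile for w3 (lantern near end, button)
d=np.load('w3.npz'); C=d['C']; z=C[...,2]; yw=1.6733
u=np.array([np.cos(yw),np.sin(yw)]); e=np.array([u[1],-u[0]]); o=np.array([546.4,-133.])
A=(C[...,:2]-o)@u; B=(C[...,:2]-o)@e
m=(abs(B)<50)&(A<-50)&(A>-150)&(abs(z-70)<5); print('near end',np.percentile(A[m],0.3))
for lo in(-130,-110,-75,-60):
  m=(A>lo)&(A<lo+14)&(abs(z-70)<4)&(abs(B)<75); print(lo,np.percentile(B[m],[.5,99.5]))
m=(abs(A+98)<40)&(abs(B)<30)&(z>72)&(z<100); print('btn z',np.percentile(z[m],[2,50,98]),'A',np.percentile(A[m],[1,99]),'B',np.percentile(B[m],[1,99]))
E
```

```text
clock: 7.98
eef_pos: [554.2, -226.2, 247.7]
tool_rot: [3.141, 0.001, 1.672]
force: [-0.3, -0.6, -2.6]
width: 52.4
gripper_force: 64.1
[ 554.2 -226.2  247.7] [3.1412e+00 1.2000e-03 1.6717e+00] 7.9833
pack 24095 [ 552.5 -215.6  264.4]
  a -45 -30 1893 b [-26.7  26. ] z 264.4
  a -30 -15 3047 b [-26.7  26.2] z 264.5
  a -15 0 3610 b [-26.7  26.1] z 264.5
  a 0 15 5220 b [-39.6  39.1] z 264.6
  a 15 30 4017 b [-26.7  26.2] z 264.4
  a 30 45 4311 b [-26.5  26. ] z 264.2
  a 45 60 1997 b [-13.   12.5] z 264.2
  a range [-40.6  56.3]
floor 44.234803986412885
  a -45 -30 642 b [-29.1  29. ] z 44.3
  a -30 -15 793 b [-29.   29.1] z 44.1
  a -15 0 817 b [-28.9  29.1] z 44.2
  a 0 15 868 b [-28.9  29.1] z 44.2
  a 15 30 908 b [-28.9  29.2] z 44.2
  a 30 45 905 b [-28.8  29.2] z 44.3
  a 45 60 354 b [-13.8  15.3] z 44.4
  a range [-44.   58.3]
top 69.16320131722615
  a -105 -90 25 b [-59.6  59.4] z 68.4
  a -90 -75 515 b [-59.9  59.5] z 69.0
  a -75 -60 844 b [-59.4  59.2] z 69.1
  a -60 -45 1607 b [-59.3  58.8] z 69.1
  a -45 -30 1004 b [-59.5  59.7] z 69.0
  a -30 -15 1022 b [-59.8  59.6] z 69
[... 790 characters left out ...]
                                                        ~~~~~~~~~~~~~^^^^^^^^^^^^^^^^
    return _quantile_unchecked(
        a, q, axis, out, overwrite_input, method, keepdims, weights)
    return _ureduce(a,
                    func=_quantile_ureduce_func,
    ...<5 lines>...
                    overwrite_input=overwrite_input,
                    method=method)
    r = func(a, **kwargs)
    result = _quantile(arr,
                       quantiles=q,
    ...<2 lines>...
                       out=out,
                       weights=wgt)
    slices_having_nans = np.isnan(arr[-1, ...])
                                  ~~~^^^^^^^^^
IndexError: index -1 is out of bounds for axis 0 with size 0
```

View pics/w5.png

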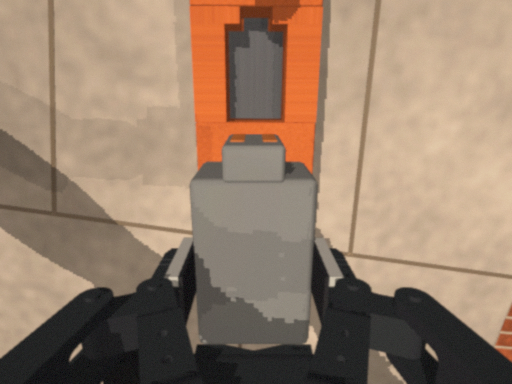

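The bay is fully visible, main part (228–285, 25–120) with the slot at the top (candle side). Its centre is at (546.4, −133.0), yaw about 5.75°, and the pack in the hand is aligned to within 0.4 mm. I'll move over the bay and descend to just above it.

```bash
python3 -m handwheel '[{"delta_pos":[-0.2,3,0],"yaw":0},{"delta_pos":[-0.3,3.3,0],"yaw":-0.002},{"delta_pos":[-0.23,3,0],"yaw":0},{"delta_pos":[0,0,0],"yaw":0},{"delta_pos":[0,0,-4],"yaw":0},{"delta_pos":[0,0,-4],"yaw":0},{"delta_pos":[0,0,-4],"yaw":0},{"delta_pos":[0,0,-2.2],"yaw":0},{"delta_pos":[0,0,0],"yaw":0},{"delta_pos":[0,0,0],"yaw":0}]'
python3 -m handwheel '[{"delta_pos":[0,0,0],"yaw":0},{"delta_pos":[0,0,0],"yaw":0},{"delta_pos":[0,0,0],"yaw":0}]'
```

```text
clock: 8.87
eef_pos: [546.5, -133.3, 104.6]
tool_rot: [-3.14, 0.0, 1.669]
force: [-0.8, -0.3, -1.6]
width: 52.5
gripper_force: 64.2
clock: 9.12
eef_pos: [548.4, -132.6, 107.2]
tool_rot: [3.138, 0.001, 1.671]
force: [0.2, -0.1, -1.7]
width: 52.7
gripper_force: 64.2
```

```bash
for i in 1 2 3; do python3 -m handwheel '[{"delta_pos":[0,0,0],"yaw":0},{"delta_pos":[0,0,0],"yaw":0}]' | grep eef; done
```

```text
eef_pos: [547.5, -132.1, 106.3]
eef_pos: [547.1, -132.0, 105.6]
eef_pos: [547.0, -132.0, 105.3]
```

```bash
python3 -m handwheel '[{"delta_pos":[0,-0.08,0],"yaw":0},{"delta_pos":[0,0,-0.5],"yaw":0},{"delta_pos":[0,0,-0.5],"yaw":0},{"delta_pos":[0,0,-0.4],"yaw":0},{"delta_pos":[0,0,-0.3],"yaw":0},{"delta_pos":[0,0,0],"yaw":0},{"delta_pos":[0,0,0],"yaw":0}]'
```

```text
clock: 10.2
eef_pos: [546.7, -132.8, 87.9]
tool_rot: [-3.141, -0.0, 1.671]
force: [-0.4, -0.3, -2.4]
width: 52.3
gripper_force: 64.2
```

No contact force with the underside about 5 mm below the rim, so the pack is entering the bay. Continuing down.

```bash
python3 -m handwheel '[{"delta_pos":[0,0,-0.4],"yaw":0},{"delta_pos":[0,0,-0.4],"yaw":0},{"delta_pos":[0,0,-0.3],"yaw":0},{"delta_pos":[0,0,-0.3],"yaw":0},{"delta_pos":[0,0,0],"yaw":0},{"delta_pos":[0,0,0],"yaw":0}]'
```

```text
clock: 10.7
eef_pos: [546.8, -132.8, 74.1]
tool_rot: [-3.141, -0.0, 1.671]
force: [-0.0, 0.3, -2.2]
width: 52.6
gripper_force: 64.2
```

```bash
python3 -m handwheel '[{"delta_pos":[0,0,-0.2],"yaw":0},{"delta_pos":[0,0,-0.1],"yaw":0},{"delta_pos":[0,0,0],"yaw":0},{"delta_pos":[0,0,0],"yaw":0}]'
python3 -m handwheel '[{"delta_pos":[0,0,0],"yaw":0},{"delta_pos":[0,0,0],"yaw":0},{"delta_pos":[0,0,0],"yaw":0},{"delta_pos":[0,0,0],"yaw":0},{"delta_pos":[0,0,0.8],"yaw":0},{"delta_pos":[0,0,4],"yaw":0},{"delta_pos":[0,0,4],"yaw":0},{"delta_pos":[0,0,4],"yaw":0},{"delta_pos":[0,0,2],"yaw":0},{"delta_pos":[0,0,0],"yaw":0}]' 1
```

```text
clock: 11.03
eef_pos: [546.9, -132.9, 71.3]
tool_rot: [-3.142, -0.0, 1.671]
force: [-0.5, -0.0, -1.7]
width: 52.5
gripper_force: 64.2
clock: 11.87
eef_pos: [550.1, -134.1, 225.2]
tool_rot: [3.131, 0.003, 1.67]
force: [0.1, 0.1, 0.1]
width: 85.5
gripper_force: 0.0
```

```bash
python3 -m handwheel '[{"delta_pos":[0,0,0],"yaw":0},{"delta_pos":[0,0,0],"yaw":0},{"delta_pos":[0,0,0],"yaw":0},{"delta_pos":[0,0,0],"yaw":0},{"delta_pos":[0,0,-4],"yaw":0},{"delta_pos":[0,0,-4],"yaw":0},{"delta_pos":[0,0,-3],"yaw":0},{"delta_pos":[0,0,-1.8],"yaw":0},{"delta_pos":[0,0,0],"yaw":0},{"delta_pos":[0,0,0],"yaw":0}]' -1
python3 -m handwheel '[{"delta_pos":[0,0,0],"yaw":0},{"delta_pos":[0,0,0],"yaw":0},{"delta_pos":[0,0,0],"yaw":0}]'
python3 - <<'E'
from h import *
for n in('scene','side'):
  p=shot(n);C=cloud(p);z=C[...,2];o=np.array([546.5,-133.]);t=np.radians(5.7);e=np.array([np.cos(t),np.sin(t)]);u=np.array([-e[1],e[0]])
  A=(C[...,:2]-o)@u;B=(C[...,:2]-o)@e
  m=(abs(A)<62)&(abs(B)<35)&(z>76)&(z<92); print(n,m.sum(),np.median(z[m]),np.percentile(A[m],[2,98]),np.percentile(B[m],[2,98]))
E
```

```text
clock: 12.7
eef_pos: [545.9, -132.9, 90.0]
tool_rot: [-3.138, -0.001, 1.67]
force: [-0.2, 0.3, -0.8]
width: 0.2
gripper_force: 0.0
clock: 12.95
eef_pos: [547.9, -133.1, 92.7]
tool_rot: [3.139, 0.001, 1.671]
force: [1.1, 0.1, 0.2]
width: -0.4
gripper_force: 0.0
scene 308 84.39610181359626 [-40.30748969  52.19550081] [-21.67760055  29.11658154]
side 287 84.26169603200094 [-41.49951012  41.68380992] [-28.16005132  23.52087997]
```

The pack is seated 15 mm proud, nose in the slot. Pressing it down.

```bash
python3 -m handwheel '[{"delta_pos":[0,0,-0.4],"yaw":0},{"delta_pos":[0,0,-0.4],"yaw":0},{"delta_pos":[0,0,-0.4],"yaw":0},{"delta_pos":[0,0,-0.3],"yaw":0},{"delta_pos":[0,0,0],"yaw":0}]'
python3 -m handwheel '[{"delta_pos":[0,0,-0.3],"yaw":0},{"delta_pos":[0,0,-0.2],"yaw":0},{"delta_pos":[0,0,-0.1],"yaw":0},{"delta_pos":[0,0,0],"yaw":0},{"delta_pos":[0,0,0],"yaw":0}]'
```

```text
clock: 13.47
eef_pos: [547.4, -132.9, 76.1]
tool_rot: [3.141, 0.0, 1.671]
force: [0.4, 0.3, 2.0]
width: 0.1
gripper_force: 0.5
clock: 13.88
eef_pos: [547.4, -132.9, 70.4]
tool_rot: [3.141, 0.0, 1.671]
force: [1.6, 0.4, 3.9]
width: 0.0
gripper_force: 1.5
```

```bash
python3 -m handwheel '[{"delta_pos":[0,0,-0.1],"yaw":0},{"delta_pos":[0,0,0],"yaw":0},{"delta_pos":[0,0,0],"yaw":0},{"delta_pos":[0,0,0],"yaw":0}]'
python3 - <<'E'
from h import *
for n in('scene','side'):
  p=shot(n);C=cloud(p);z=C[...,2];o=np.array([546.5,-133.]);t=np.radians(5.7);e=np.array([np.cos(t),np.sin(t)]);u=np.array([-e[1],e[0]])
  A=(C[...,:2]-o)@u;B=(C[...,:2]-o)@e
  for s in(-1,1):
    m=(s*A>12)&(s*A<38)&(abs(B)<24)&(z>55)&(z<90); print(n,s,m.sum(),np.median(z[m]),end=' ')
  m=(abs(A)<60)&(abs(B)>34)&(abs(B)<55)&(abs(z-70)<6); print('lantern top',np.median(z[m]))
E
```

```text
clock: 14.22
eef_pos: [547.4, -132.9, 70.1]
tool_rot: [3.14, 0.0, 1.671]
force: [-0.5, 0.9, 8.8]
width: -0.1
gripper_force: 4.6
scene -1 44 71.27654878118199 scene 1 87 70.95062027038125 lantern top 70.72597930064205
side -1 96 70.45405296013769 side 1 24 70.75930808881083 lantern top 70.46012122794457
```

```bash
python3 -m handwheel '[{"delta_pos":[0,0,3],"yaw":0},{"delta_pos":[0,0,3],"yaw":0},{"delta_pos":[0.3,-3.2,0],"yaw":0},{"delta_pos":[0.3,-3.3,0],"yaw":0},{"delta_pos":[0.3,-3.3,0],"yaw":0},{"delta_pos":[0,0,0],"yaw":0},{"delta_pos":[0,0,0],"yaw":0},{"delta_pos":[0,0,0],"yaw":0},{"delta_pos":[0,0,0],"yaw":0},{"delta_pos":[0,0,0],"yaw":0}]'
python3 - <<'E'
import numpy as np
d=np.load('w4.npz');C=d['C'];c=d['c'].astype(int);z=C[...,2]
r=slice(0,60),slice(220,290); w=(c[r].min(-1)>150); Z=C[r][w]; print('white',w.sum(),Z.mean(0),np.percentile(Z[:,2],[5,50,95]),np.ptp(Z[:,:2],axis=0))
y=(c[r][...,0]>200)&(c[r][...,1]>140)&(c[r][...,2]<80); print('collar z',y.sum(),np.percentile(C[r][y][:,2],[5,50,95]),(C[r][y][:,:2].max(0)+C[r][y][:,:2].min(0))/2)
E
```

```text
clock: 15.15
eef_pos: [556.0, -229.0, 128.9]
tool_rot: [-3.141, -0.001, 1.673]
force: [-0.3, 0.5, -0.3]
width: 0.2
gripper_force: 0.0
white 1288 [ 555.58809604 -230.67968173   94.01964431] [91.74554716 93.15759101 94.46328844] [32.70013271 74.11955292]
collar z 1105 [79.58472264 81.14127016 82.49028188] [ 554.90345364 -246.89135756]
```

Flush. The button top is at about z = 94. Pressing it 8 mm down.

```bash
python3 -m handwheel '[{"delta_pos":[0,-0.1,-1.5],"yaw":0},{"delta_pos":[0,0,-1.3],"yaw":0},{"delta_pos":[0,0,-0.4],"yaw":0},{"delta_pos":[0,0,-0.4],"yaw":0},{"delta_pos":[0,0,-0.4],"yaw":0},{"delta_pos":[0,0,-0.2],"yaw":0},{"delta_pos":[0,0,0],"yaw":0},{"delta_pos":[0,0,0],"yaw":0}]'
```

```text
clock: 15.82
eef_pos: [556.0, -231.1, 87.8]
tool_rot: [3.142, -0.001, 1.671]
force: [-2.3, 2.3, 5.1]
width: 0.1
gripper_force: 2.0
```

```bash
python3 -m handwheel '[{"delta_pos":[0,0,-0.2],"yaw":0},{"delta_pos":[0,0,0],"yaw":0},{"delta_pos":[0,0,0],"yaw":0}]'; python3 -m handwheel '[{"delta_pos":[0,0,-0.15],"yaw":0},{"delta_pos":[0,0,0],"yaw":0},{"delta_pos":[0,0,0],"yaw":0}]'
```

```text
clock: 16.07
eef_pos: [556.3, -231.6, 86.1]
tool_rot: [3.141, -0.0, 1.671]
force: [-1.2, 2.7, 6.7]
width: 0.0
gripper_force: 3.7
clock: 16.32
eef_pos: [556.3, -231.6, 85.9]
tool_rot: [3.14, -0.001, 1.671]
force: [-4.2, 4.4, 17.6]
width: -0.2
gripper_force: 8.6
```

The button is at its stop: z held at 86 while the force rose to 18 N. I'll release it, back away and check.

```bash
python3 -m handwheel '[{"delta_pos":[0,0,1],"yaw":0},{"delta_pos":[0,0,3],"yaw":0},{"delta_pos":[0,0,4],"yaw":0},{"delta_pos":[0,0,4],"yaw":0},{"delta_pos":[0.2,-3,2],"yaw":0},{"delta_pos":[0.2,-3,0],"yaw":0},{"delta_pos":[0,0,0],"yaw":0},{"delta_pos":[0,0,0],"yaw":0},{"delta_pos":[0,0,0],"yaw":0},{"delta_pos":[0,0,0],"yaw":0}]'
python3 - <<'E'
from h import *
p=shot('wrist');save('w6',p['color']);C=cloud(p);z=C[...,2];o=np.array([546.5,-133.]);t=np.radians(5.7);e=np.array([np.cos(t),np.sin(t)]);u=np.array([-e[1],e[0]])
A=(C[...,:2]-o)@u;B=(C[...,:2]-o)@e; c=p['color'].astype(int)
g=(np.ptp(c,axis=-1)<40)&(abs(A)<64)&(abs(B)<34)&(abs(z-70)<8); k=g&(A<38)
print('pack z',np.median(z[g]),'A',np.percentile(A[g],[1,99]),'B',np.percentile(B[k],[1,99]))
print('lantern',np.median(z[(abs(A)<40)&(abs(B)>34)&(abs(B)<55)&(abs(z-70)<5)]))
m=(np.hypot(A+98,B)<12)&(z>70)&(z<110);print('button',m.sum(),np.median(z[m]))
E
```

```text
clock: 17.15
eef_pos: [560.0, -290.6, 223.0]
tool_rot: [-3.141, -0.001, 1.672]
force: [-0.2, -0.1, -0.3]
width: -0.2
gripper_force: 0.0
pack z 69.07297657616569 A [-41.47883125  -7.8499961 ] B [-26.23281336  26.09177953]
lantern 69.20696091465445
button 670 93.09608527514939
```

View pics/w6.png

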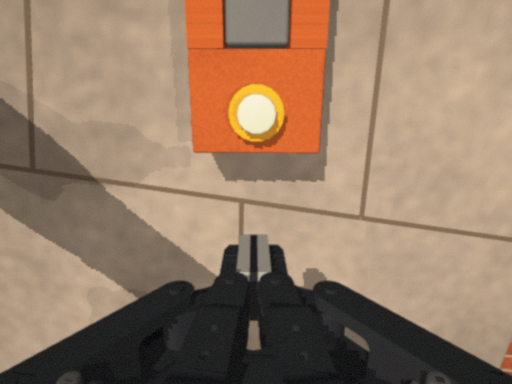

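The pack at (257,22) is flush with the lantern top (69.1 against 69.2), the button at (257,113) is back up at 93, and the gripper is clear. Handing in.

```bash
python3 -c "
from cell import ctrl
print(ctrl.finish_job())"
```

```text
the job is handed in; nothing more can be done
None
```

I handed the job in at about 17 s: the pack sits flush in the bay with its nose toward the candle, the button was pressed to its stop and sprang back, and I moved nothing else; no verdict came back.

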